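# Start a long coffee on the capsule machine

### The job

The capsule is in and the cup stands under the spout: start a long coffee with the outside of your closed fingers, gripping and lifting nothing. First push the machine's raised chrome lever over towards its front and down until it is fully home, then switch the machine on by pressing the rear half of the rocker (the half with the line mark) fully down, then press the larger of the two round keys behind the lever's hinge all the way in and let it spring back. Keep off the smaller key, and leave the cup, the sugar jar and the teaspoon as they stand.

Things in the scene. Friction and masses are not known exactly. Their poses are not given: they have to be found in the camera images.
- coffee_machine: Capsule coffee machine, fixed, 265 x 108 mm, 228 high with the lever shut: pale side walls, black head and deck, spout at the front. Origin: centre of its underside. x runs from its front (robot side) to its rear, y to the robot's left at yaw 0, z up; triples below are mm in this frame. Side walls (y 47 to 54 either side) rise to z 218, the deck between them to 212-216.
- coffee_machine_lever (a joint): Angle of the chrome U-shaped lever, rad: 0 = shut, level, its crossbar near the front; grows as raised, to 1.4. Starts at 0.75 to 1.1. A stiff hinge holds it where it is left (about 6 N at the crossbar). To shut it, push the crossbar from its rear side forward and down along its arc of 99 mm radius about lever_hinge.
- lever_hinge (a point): Middle of the lever's hinge line, which runs along the machine's y, at (5, 0, 218.5).
- lever_bar (a point): Middle of the upper face of the lever's crossbar. The bar is 84 mm long along the machine's y, 14 mm wide and 6 mm thick; when shut this point is at (-93.5, 0, 225). When the lever is raised this face looks to the rear and up.
- rocker (a joint): Angle of the rocker switch, rad: 0 = off (rear half raised, as it starts), 0.28 = on (rear half level). Stays where left; takes about 3 N. Grey, 40 mm long (x) x 24 wide, mid-deck inside the shut lever's frame, pivot at (-42, 0, 220.5). The rear half bears a short white line (on), the front half a white ring (off).
- rocker_on_end (a point): Point on the upper face of the rocker's rear half, on its middle line, 13 mm behind the pivot: the place to press. At (-31, 0, 228) when off, (-29, 0, 225) when on.
- large_key (a joint): Travel of the larger round steel key, m: 0 = out, 0.005 = fully in. Sprung: 1.5 N to start, 5 N fully in; springs back by itself. 25 mm diameter.
- large_key_top (a point): Middle of the top face of the larger key, facing up, at (30, 25, 225.5) when out; on the machine's left behind the hinge. The plate round it is 8 mm lower.
- small_key (a joint): Travel of the smaller round steel key, m: 0 = out, 0.005 = fully in; same spring. 16 mm diameter. Not to be pressed.
- small_key_top (a point): Middle of the top face of the smaller key, at (30, -25, 225.5): 50 mm from the larger one.
- blue_cup: Blue espresso cup, 63 mm wide and 53 mm high with a handle, loose, standing on the drip grid (35 mm above the worktop) under the spout. Origin: centre of its underside. Leave alone.
- sugar_jar: Pink jar with a grey lid and knob, 70 mm across, 108 mm high, loose, on the worktop to the left of the machine. Origin: centre of its underside. Leave alone.
- spoon: Teaspoon, 130 x 27 x 11 mm, loose, lying on the worktop at the machine's front left. Origin: centre of its underside. Leave alone.

How it is judged:
By the outcome, as a careful person would: the job done as asked, in the order asked, and still so for the second after the job is handed in, with the robot touching nothing.
It also fails if it takes over 42 s, if anything falls off the work surface, if the arm or the gripper's body presses on something with over 40 N, if the wrist force passes 120 N, or if a joint passes its speed limit or range.

### The arm

A 6-joint arm with a two-finger parallel gripper is mounted at the origin on a cart in front of the work surface, level with it; the furniture and walls round the work are solid. World frame = base frame: x ahead of the robot, y to its left, z up, the work surface at z = 0. Lengths are in m, angles in rad, forces in N, time in s.
With the tool pointing down it reaches from about 0.3 to 0.775 m from the base axis. Payload 14.6 kg.
Tool frame: the origin (TCP) lies midway between the tips of the shut fingers; the grasp point (between the pads) lies 19 mm behind it (ctrl.grip_depth is the z of the grasp point in the tool frame, in m); z points along the fingers, y is the line along which they close (so a half turn about z gives the same grasp; the last joint's range is limited). The gripper opens to 94 mm and grips with 3 to 60 N. Pads are 16 mm wide; open, the fingers measure 119 mm over their backs; the gripper's body (75 mm by 177 mm) begins 78 mm behind the grasp point.
Start: joints at [-1.353, 0.3, 1.521, -0, 1.321, -0.067], TCP at [0.155, -0.528, 0.205] pointing down, gripper open.
Joint ranges: [-3.03, 3.03], [-0.79, 2.21], [0.23, 2.52], [-1.04, 4.18], [0, 3.07], [-2.55, 2.55]. Speed limits (rad/s): [2.22, 2.22, 2.57, 3.14, 3.14, 3.14].

### API

Orientations are given as [roll, pitch, yaw] about the fixed x, y, z axes, in that order (R = Rz(yaw) Ry(pitch) Rx(roll)).
In Python, from station import ctrl gives the robot as it stands. The module is installed in compiled form; this text tells all that it offers.
- The arm moves only by the tool carry_out, never from a script. Its argument "commands" is a list of rows, each a list of 3 entries, a list of its own where there are three numbers: the closure, from 0 (fully open) to 1 (shut), then the shift along the tool's x, y, z in mm, then the turn, a rotation vector about the tool's x, y, z in rad. In form: [[gripper, [tx, ty, tz], [wx, wy, wz]], ...]. A call has 1 to 10 rows; each row shifts and turns the commanded pose from where the row before left it, along the tool's axes as they then stand; what a row does not reach is not made up. A row lasts 1/8 s, in which the tool goes at most 62.5 mm and 10.7 degrees, less where a joint would pass 70% of its speed; a pose out of reach is approached as far as the arm can. A call with a gripper value outside its range is refused whole. The fingers move at their own pace and stop on an object; "squeeze" is the grip in N (left out, the last holds). Time passes only in rows, so rows that do not move let the fingers close. It gives the time, the measured TCP pose, the force, the opening and the grip force at its end, in the units of the state.
- ctrl.get_obs(): the state, without advancing time (a new reading comes with each control period).
- ctrl.camera(name): name is "side" or "top" or "wrist"; returns a dict with "img" (480x640x3 uint8, blue, green, red), "camera_matrix" (3x3 intrinsics, pixels), "k1" (the pictures are not rectified: a ray, as slopes to the right and down, at radius r is drawn at 1 + k1 r^2 times it, then the intrinsics apply), "rvec" (rotation vector, rad) and "tvec" (3), from world to camera coordinates, as OpenCV has them. Camera axes: x right, y down, z forward; pixel columns grow to the right and rows downward; lengths in m; the calibration is good to about 2 mm. A picture is of the moment at which its call begins. There is no depth.
- ctrl.hand_in(): hands the job in; it is judged then, once.
Trained networks look in the newest picture that a camera, given by its name, has taken for a name from the list of things; names that differ only in an ending like _2 or _b are one class to them, and where a whole thing is asked for, a point or a joint stands for the part that bears it (a point fixed in the world has none). Each returns a list of dicts, best first, with "score" (0 to 1); they miss things now and then, are a little off and sometimes report something else, mostly with a low value. They report only what shows in the picture. A call takes as long as a camera call.
- ctrl.outline_of(thing, camera): "region" (480x640 bool, what is visible of it).
- ctrl.place_of(thing, camera): "at" ([x, y, z] in m, in world coordinates, good to about 4 mm: a listed point, or the origin of a listed thing).
The state is a dict: "time_s": time; "qpos": joint angles; "joint_vel": joint speeds; "tau": joint torques, N m; "ee_pos": TCP position; "eef_rot": TCP orientation; "force": force on the tool from outside, world axes, zero at the start; "moment": the same for the moment, N m; "grip_width": finger opening in m; "grip_force": force on a finger pad.
Only numpy, scipy, OpenCV 4.12 (cv2) and the standard library are available. Lean on these libraries where they do the work, as an engineer would, in place of code of your own. Each camera call takes 0.05 s, during which the arm holds its last target. There are 200 camera calls.

## Working session

There is one attempt and no reset: what is moved stays moved. The work goes in short steps, Python scripts to look and compute and a tool call to move; the robot and the scene stay as the last step left them, time stands still between calls to the robot, and variables do not carry over. Pictures are saved under pics/ and viewed, at most 10 in all, crops included, and the job is handed in when it is done.

Besides the shell and the picture viewer there is one more tool, called after "Request:" as name(argument=value, ...) on one line, values as JSON. carry_out: Moves the arm, as the interface text tells. Its arguments: {"type":"object","properties":{"commands":{"type":"array","items":{"type":"array"}},"squeeze":{"type":"number"}},"required":["commands"]}

```bash
mkdir -p pics; python3 - <<'E'
from station import ctrl
import cv2,numpy as np
o=ctrl.get_obs(); print({k:np.round(v,3) for k,v in o.items()})
ims=[]
for c in ("side","top"):
    d=ctrl.camera(c); ims.append(d["img"]); 
    print(c,np.round(-cv2.Rodrigues(d["rvec"])[0].T@np.ravel(d["tvec"]),3), d["k1"])
    for n in ("coffee_machine","lever_hinge","lever_bar","rocker_on_end","large_key_top","small_key_top","blue_cup","sugar_jar","spoon"):
        print(c,n,[(round(float(p["score"]),2),np.round(p["at"],4).tolist()) for p in ctrl.place_of(n,c)[:2]])
cv2.imwrite("pics/side.png",ims[0]);cv2.imwrite("pics/top.png",ims[1])
E
```

```text
{'time_s': np.float64(0.0), 'qpos': array([-1.353,  0.3  ,  1.522, -0.   ,  1.321, -0.067]), 'joint_vel': array([ 0.001, -0.001, -0.002,  0.001,  0.   , -0.001]), 'tau': array([-3.0000e-03, -5.3181e+01, -3.5273e+01,  7.1000e-02,  2.4000e-02,
       -0.0000e+00]), 'ee_pos': array([ 0.154, -0.528,  0.205]), 'eef_rot': array([-3.14 , -0.   ,  0.285]), 'force': array([-0.119,  0.006, -1.035]), 'moment': array([-0.043, -0.016,  0.04 ]), 'grip_force': np.float64(0.0), 'grip_width': np.float64(0.094)}
side [0.225 0.457 0.903] 0.053008098237580584
side coffee_machine [(0.78, [0.5431, 0.0207, 0.0015])]
side lever_hinge [(0.74, [0.5549, 0.0232, 0.2154])]
side lever_bar [(0.88, [0.4986, 0.0383, 0.3021]), (0.31, [0.527, 0.1749, 0.0001])]
side rocker_on_end [(0.55, [0.5201, 0.0299, 0.2317])]
side large_key_top [(0.78, [0.5836, 0.0431, 0.2259])]
side small_key_top [(0.46, [0.5719, -0.0079, 0.2267])]
side blue_cup [(0.9, [0.4747, 0.0437, 0.0388])]
side sugar_jar [(0.59, [0.5308, 0.1753, -0.0006])]
side spoon [(0.61, [0.445, 0.1995, 0.0025]), (0.29, [0.4737, 0.0422, 0.0389])]
top [0.426 0.139 1.001] -0.12098777855531707
top coffee_machine []
top lever_hinge [(0.85, [0.5556, 0.0266, 0.2159])]
top lever_bar [(0.86, [0.4956, 0.034, 0.305])]
top rocker_on_end [(0.68, [0.52, 0.0277, 0.2301])]
top large_key_top [(0.65, [0.5831, 0.0419, 0.2275])]
top small_key_top [(0.67, [0.5742, -0.0082, 0.2281])]
top blue_cup []
top sugar_jar [(0.67, [0.5308, 0.1758, -0.0001]), (0.67, [0.4374, 0.1999, 0.0048])]
top spoon [(0.69, [0.4392, 0.2004, 0.0026])]
```

View pics/side.png

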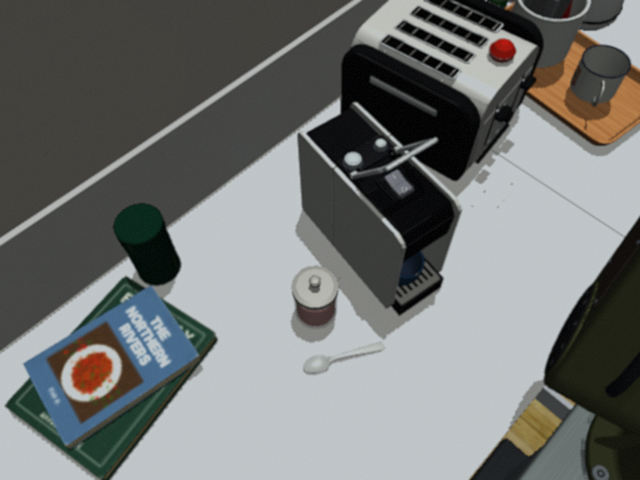

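View pics/top.png

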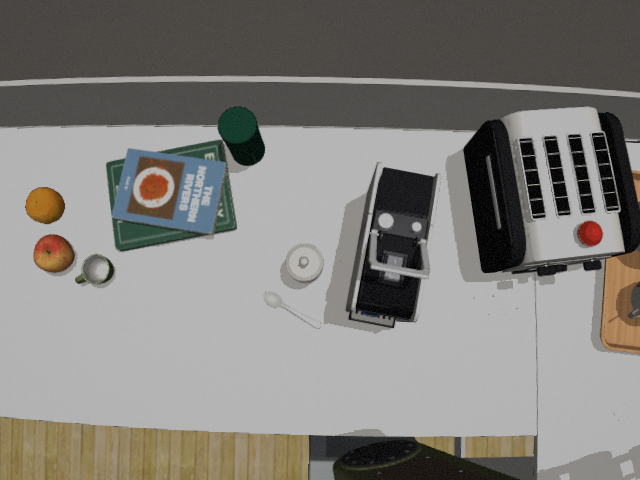

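```bash
cat > fit.py <<'E'
import numpy as np
from scipy.optimize import least_squares
M={"lh":(5,0,218.5),"rk":(-31,0,228),"lk":(30,25,225.5),"sk":(30,-25,225.5)}
S=[("lh",(.5549,.0232)),("lh",(.5556,.0266)),("rk",(.5201,.0299)),("rk",(.52,.0277)),("lk",(.5836,.0431)),("lk",(.5831,.0419)),("sk",(.5719,-.0079)),("sk",(.5742,-.0082))]
def T(p,m):
    c,s=np.cos(p[2]),np.sin(p[2]); return np.array([p[0]+c*m[0]-s*m[1],p[1]+s*m[0]+c*m[1]])
f=lambda p:np.concatenate([T(p,np.array(M[k])/1e3)-np.array(a) for k,a in S])
r=least_squares(f,[.55,.02,0],x_scale=[.01,.01,.1]); p=r.x
if __name__=="__main__":
    print(p,np.round(r.fun*1e3,1))
    b=np.array([.497,.036])-p[:2];c,s=np.cos(p[2]),np.sin(p[2])
    print("bar in machine",c*b[0]+s*b[1],-s*b[0]+c*b[1])
    for th in (.75,.8,.85,.9,.95,1,1.05,1.1):
        v=np.array([-98.5,6.5]); print(th,5+np.cos(th)*v[0]+np.sin(th)*v[1],218.5-np.sin(th)*v[0]+np.cos(th)*v[1])
E
python3 fit.py
```

```text
[ 0.549596    0.02373389 -0.200925  ] [-0.4 -0.5 -1.1 -3.9 -0.9  0.  -0.8  2.2  0.4 -0.9  0.9  0.3  2.1  1.1
 -0.2  1.4]
bar in machine -0.05398591178231896 0.0015224518604532184
0.75 -62.64070164391969 290.39739550997825
0.8 -58.962796279848895 293.68816856435956
0.85 -55.12501723625885 296.7910103545712
0.9 -51.1369569620818 299.6981653920664
0.95 -47.0085835310616 302.4023673032686
1 -42.75021572676044 304.8968569917207
1.05 -38.37249725097399 307.1753995323069
1.1 -33.88637012002003 309.2322997553176
```

The machine is found in both views: lever bar at about (400,268) in the top view, large key at (386,220), rocker near (395,268). The network points fit the machine model to about 2 mm, apart from one 3.9 mm value. That puts it at (0.550, 0.024), yaw −0.20, with the lever at about 0.9 rad. The toaster stands to the right of the machine, so I'll rise first and close the fingers.

Request:
carry_out(commands=[[1,[0,0,-50],[0,0,0.122]],[1,[0,0,-50],[0,0,0.122]],[1,[0,0,-50],[0,0,0.122]],[1,[0,0,-50],[0,0,0.12]],[1,[0,0,-20],[0,0,0]]])

```text
time_s: 1.62
ee_pos: [0.1546, -0.5279, 0.4285]
eef_rot: [3.138, -0.002, -0.203]
force: [0.4, -0.4, -0.3]
grip_width: 0.0475
grip_force: 0.0
```

```bash
cat > go.py <<'E'
import sys,numpy as np
from scipy.spatial.transform import Rotation as R
from station import ctrl
from fit import p
def pose(): 
    o=ctrl.get_obs(); return o,np.array(o["ee_pos"]),R.from_euler("xyz",o["eef_rot"])
def mach(P,p=p): # world -> machine mm
    c,s=np.cos(p[2]),np.sin(p[2]); d=np.array(P)-[p[0],p[1],0]
    return 1e3*np.array([c*d[0]+s*d[1],-s*d[0]+c*d[1],d[2]])
def world(m,p=p):
    c,s=np.cos(p[2]),np.sin(p[2]); m=np.array(m)/1e3
    return np.array([p[0]+c*m[0]-s*m[1],p[1]+s*m[0]+c*m[1],m[2]])
if __name__=="__main__":
    o,P,r=pose(); print("t",o["time_s"],"pos",P.round(4),"mach",mach(P).round(1),"rot",np.round(o["eef_rot"],3),"F",np.round(o["force"],1),"w",o["grip_width"])
    goal=R.from_euler("xyz",[np.pi,0,p[2]])
    print("turn",(r.inv()*goal).as_rotvec().round(3))
    if len(sys.argv)>1:
        g=world([float(a) for a in sys.argv[1:4]]); print("shift",(1e3*r.inv().apply(g-P)).round(1))
E
python3 go.py -22 0 420
```

```text
t 1.625 pos [ 0.1546 -0.5279  0.4285] mach [-277.  -619.4  428.5] rot [ 3.138e+00 -2.000e-03 -2.030e-01] F [ 0.4 -0.4 -0.3] w 0.04747680461273383
turn [ 0.004 -0.002 -0.002]
shift [ 253.7 -619.9    6.7]
```

Request:
carry_out(commands=[[1,[21,-52,0],[0,0,0]],[1,[21,-52,0],[0,0,0]],[1,[21,-52,0],[0,0,0]],[1,[21,-52,0],[0,0,0]],[1,[21,-52,0],[0,0,0]],[1,[21,-52,0],[0,0,0]],[1,[21,-52,0],[0,0,0]],[1,[21,-52,0],[0,0,0]],[1,[21,-52,0],[0,0,0]],[1,[21,-52,0],[0,0,0]]])

```text
time_s: 2.88
ee_pos: [0.4649, -0.0585, 0.4256]
eef_rot: [3.142, -0.001, -0.201]
force: [-0.2, -1.5, -0.0]
grip_width: 0.0003
grip_force: 0.0
```

```bash
python3 go.py -22 0 400; python3 go.py -80 0 420|tail -1
```

```text
t 2.875 pos [ 0.4649 -0.0585  0.4256] mach [-66.6 -97.5 425.6] rot [ 3.142e+00 -1.000e-03 -2.010e-01] F [-0.2 -1.5 -0. ] w 0.0003466035072838831
turn [ 0.    -0.001 -0.   ]
shift [ 44.6 -97.5  25.7]
shift [-13.4 -97.5   5.6]
```

Request:
carry_out(commands=[[1,[22,-49,0],[0,0,0]],[1,[22,-48,0],[0,0,0]],[1,[0,0,25],[0,0,0]],[1,[0,0,0],[0,0,0]],[1,[0,0,0],[0,0,0]]])

```text
time_s: 3.5
ee_pos: [0.5266, 0.0256, 0.4016]
eef_rot: [-3.141, -0.001, -0.202]
force: [-0.1, 0.2, 0.2]
grip_width: 0.0004
grip_force: 0.0
```

```bash
python3 go.py -28 0 315; python3 - <<'E'
from station import ctrl
import cv2,numpy as np
from go import mach
d=ctrl.camera("wrist"); cv2.imwrite("pics/w1.png",d["img"])
for n in ("lever_bar","lever_hinge","rocker_on_end","large_key_top","small_key_top"):
    for c in ("wrist",):
        print(c,n,[(round(float(q["score"]),2),np.round(q["at"],4).tolist(),mach(q["at"]).round(1)) for q in ctrl.place_of(n,c)[:1]])
E
```

```text
t 3.5 pos [0.5266 0.0256 0.4016] mach [-22.9  -2.8 401.6] rot [-3.141e+00 -1.000e-03 -2.020e-01] F [-0.1  0.2  0.2] w 0.00040829675946012364
turn [-0.    -0.001 -0.001]
shift [-5.2 -2.8 86.6]
wrist lever_bar []
wrist lever_hinge [(0.62, [0.5549, 0.0249, 0.2158], array([  5. ,   2.2, 215.8]))]
wrist rocker_on_end [(0.84, [0.5211, 0.0279, 0.2278], array([-28.8,  -1.6, 227.8]))]
wrist large_key_top [(0.91, [0.581, 0.043, 0.2294], array([ 26.9,  25.1, 229.4]))]
wrist small_key_top [(0.23, [0.556, 0.026, 0.2177], array([  5.8,   3.5, 217.7]))]
```

View pics/w1.png

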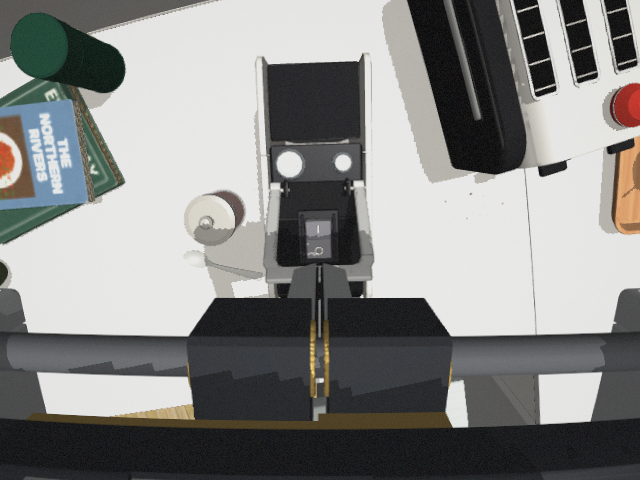

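The wrist view shows the machine square to the tool. The large key is at (289,164), the small key at (343,162), the rocker line at (318,230), and the lever bar crosses behind the fingertips near row 270. I'll check these against projections of the fitted model.

```bash
python3 - <<'E'
from station import ctrl
import cv2,numpy as np
from scipy.optimize import least_squares
from go import world
from fit import p
d=ctrl.camera("wrist"); img=d["img"]
K=np.array(d["camera_matrix"]);D=np.array([d["k1"],0,0,0,0.])
pr=lambda m,q=p:cv2.projectPoints(np.array([world(a,q) for a in m],float),np.array(d["rvec"]),np.array(d["tvec"],float),K,D)[0][:,0]
m=[(30,25,225.5),(30,-25,225.5)]
g=cv2.cvtColor(img,cv2.COLOR_BGR2GRAY)
px=[]
for (x0,x1) in ((272,306),(328,358)):
    b=(g[145:180,x0:x1]>170).astype(np.uint8); n,_,s,c=cv2.connectedComponentsWithStats(b); i=1+np.argmax(s[1:,4]); px.append(c[i]+[x0,145]); print(s[i],px[-1])
print(pr(m)); px=np.array(px)
r=least_squares(lambda q:(pr(m,q)-px).ravel(),p,x_scale=[.01,.01,.1]); print(p,r.x)
for th in (.75,.85,.95,1.05): 
    c,s=np.cos(th),np.sin(th); print(th,pr([(5+c*-98.5+s*6.5,y,218.5+s*98.5+c*6.5) for y in (-40,40)]).round().tolist())
E
```

```text
[  5   6  25  26 522] [289.09578544 163.7605364 ]
[  7   9  17  17 208] [342.97596154 162.12980769]
[[287.96806277 162.35049458]
 [341.89112843 162.23895828]]
[ 0.549596    0.02373389 -0.200925  ] [ 0.54865187  0.02203631 -0.17300966]
0.75 [[364.0, 281.0], [265.0, 281.0]]
0.85 [[365.0, 275.0], [264.0, 275.0]]
0.95 [[366.0, 267.0], [262.0, 267.0]]
1.05 [[367.0, 258.0], [261.0, 258.0]]
```

Request:
carry_out(commands=[[1,[3,-2,50],[0,0,0]],[1,[0,0,51],[0,0,0]],[1,[0,0,0],[0,0,0]],[1,[-7,0,0],[0,0,0]],[1,[-7,0,0],[0,0,0]],[1,[-5,0,0],[0,0,0]],[1,[0,0,0],[0,0,0]]])

```text
time_s: 4.72
ee_pos: [0.5113, 0.0312, 0.3002]
eef_rot: [-3.141, -0.001, -0.201]
force: [1.8, -0.1, -0.4]
grip_width: 0.0004
grip_force: 0.0
```

```bash
python3 go.py -43 0 299.7; python3 - <<'E'
from station import ctrl
import cv2,numpy as np
from go import mach
d=ctrl.camera("side"); cv2.imwrite("pics/s2.png",cv2.resize(d["img"][80:260,260:500],None,fx=3,fy=3,interpolation=cv2.INTER_CUBIC))
print([(q["score"],mach(q["at"]).round(1)) for q in ctrl.place_of("lever_bar","side")[:1]])
E
```

```text
t 4.725 pos [0.5113 0.0312 0.3002] mach [-3.910e+01 -3.000e-01  3.002e+02] rot [-3.141e+00 -1.000e-03 -2.010e-01] F [ 1.8 -0.1 -0.4] w 0.0003518311681315841
turn [-0.    -0.001 -0.   ]
shift [-3.9 -0.3  0.5]
[]
```

View pics/s2.png

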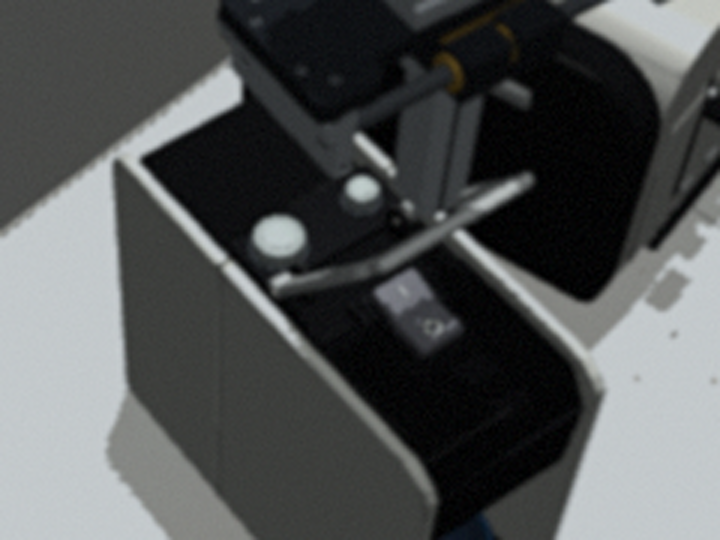

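The side view shows the closed fingers just behind the raised bar at its middle, tip at about (440,215) in the crop. The rocker and keys are clear. Now I'll follow the arc.

Request:
carry_out(commands=[[1,[-4,0,0],[0,0,0]],[1,[-8,0,6],[0,0,0]],[1,[-7,0,7],[0,0,0]],[1,[-6.5,0,7.5],[0,0,0]],[1,[0,0,0],[0,0,0]]])

```text
time_s: 5.45
ee_pos: [0.4861, 0.0362, 0.2788]
eef_rot: [3.141, 0.0, -0.201]
force: [0.0, -1.4, 0.5]
grip_width: 0.0004
grip_force: 0.3
```

```bash
python3 go.py -64.6 0 279.5; python3 - <<'E'
from station import ctrl
import cv2,numpy as np
d=ctrl.camera("side"); cv2.imwrite("pics/s3.png",cv2.resize(d["img"][80:260,260:500],None,fx=3,fy=3,interpolation=cv2.INTER_CUBIC))
E
```

```text
t 5.45 pos [0.4861 0.0362 0.2788] mach [-64.7  -0.5 278.8] rot [ 3.141  0.    -0.201] F [ 0.  -1.4  0.5] w 0.00038371539105769737
turn [ 0.  0. -0.]
shift [ 0.1 -0.5 -0.7]
```

View pics/s3.png

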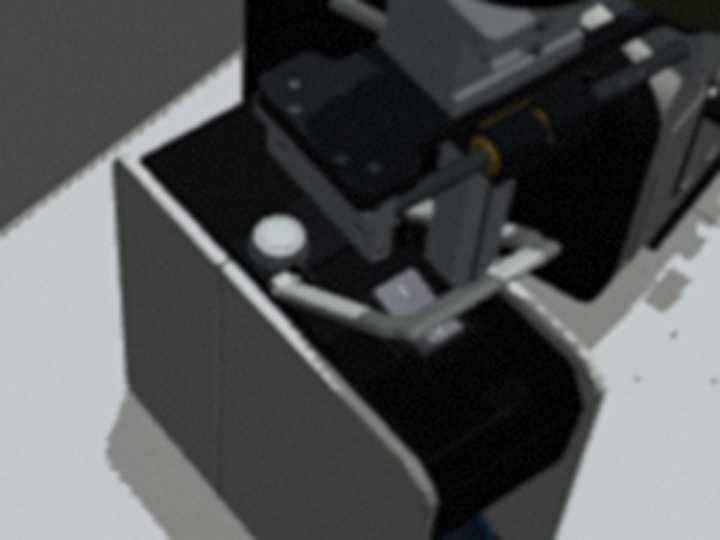

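The lever follows: the bar now lies lower, from (400,330) to (550,250) in the crop, with the fingers still on its face. I'll continue along the arc.

Request:
carry_out(commands=[[1,[-6,0,7.5],[0,0,0]],[1,[-5.5,0,8.5],[0,0,0]],[1,[-5,0,9],[0,0,0]],[1,[-4,0,9.5],[0,0,0]],[1,[-3.5,0,9.5],[0,0,0]],[1,[-2.5,0,7],[0,0,0]],[1,[0,0,2],[0,0,0]],[1,[0,0,0],[0,0,0]]])

```text
time_s: 6.5
ee_pos: [0.46, 0.0416, 0.2255]
eef_rot: [3.141, 0.002, -0.201]
force: [0.2, -0.3, -0.7]
grip_width: 0.0002
grip_force: 0.0
```

```bash
python3 go.py -92 0 225
```

```text
t 6.5 pos [0.46   0.0416 0.2255] mach [-91.3  -0.4 225.5] rot [ 3.141e+00  2.000e-03 -2.010e-01] F [ 0.2 -0.3 -0.7] w 0.00019190294673451596
turn [ 0.     0.002 -0.   ]
shift [-0.7 -0.4  0.5]
```

Next I press it home, watching the force.

Request:
carry_out(commands=[[1,[0,0,1.5],[0,0,0]],[1,[0,0,1.5],[0,0,0]],[1,[0,0,0],[0,0,0]]])

```text
time_s: 6.88
ee_pos: [0.4603, 0.0416, 0.2249]
eef_rot: [-3.141, -0.001, -0.201]
force: [-9.8, -0.0, 23.9]
grip_width: 0.0004
grip_force: 11.6
```

The tip stopped at 224.9 mm with 24 N, so the lever is home. I'll lift and move over the rocker's rear half.

Request:
carry_out(commands=[[1,[0,0,-15],[0,0,0]],[1,[0,0,-13],[0,0,0]],[1,[21,0,0],[0,0,0]],[1,[21,0,0],[0,0,0]],[1,[21,0,0],[0,0,0]],[1,[0,0,0],[0,0,0]],[1,[0,0,0],[0,0,0]]])

```text
time_s: 7.75
ee_pos: [0.5217, 0.029, 0.2509]
eef_rot: [3.142, 0.0, -0.201]
force: [-0.6, -0.3, 0.2]
grip_width: 0.0004
grip_force: 0.0
```

```bash
python3 go.py -28.5 0 229; python3 - <<'E'
from station import ctrl
import cv2,numpy as np
d=ctrl.camera("side"); a=d["img"][80:260,290:500]; d=ctrl.camera("wrist"); b=d["img"][130:310,220:420]
cv2.imwrite("pics/s4.png",cv2.resize(np.hstack([a,b]),None,fx=1.9,fy=1.9,interpolation=cv2.INTER_CUBIC))
from go import mach
for c in("side","top","wrist"):
  if c=="top": ctrl.camera(c)
  for n in ("lever_bar","rocker_on_end"): print(c,n,[(round(q["score"],2),mach(q["at"]).round(1)) for q in ctrl.place_of(n,c)[:1]])
E
```

```text
t 7.75 pos [0.5217 0.029  0.2509] mach [-28.4  -0.4 250.9] rot [ 3.142  0.    -0.201] F [-0.6 -0.3  0.2] w 0.0003876240414021744
turn [ 0.  0. -0.]
shift [-0.1 -0.4 21.9]
side lever_bar [(0.69, array([-9.680e+01,  2.000e-01,  2.278e+02]))]
side rocker_on_end [(0.87, array([-32.7,  -4.2, 226.7]))]
top lever_bar [(0.71, array([-96.4,  -0.6, 227.2]))]
top rocker_on_end []
wrist lever_bar []
wrist rocker_on_end [(0.6, array([-29.5,  -1.5, 226.9]))]
```

View pics/s4.png

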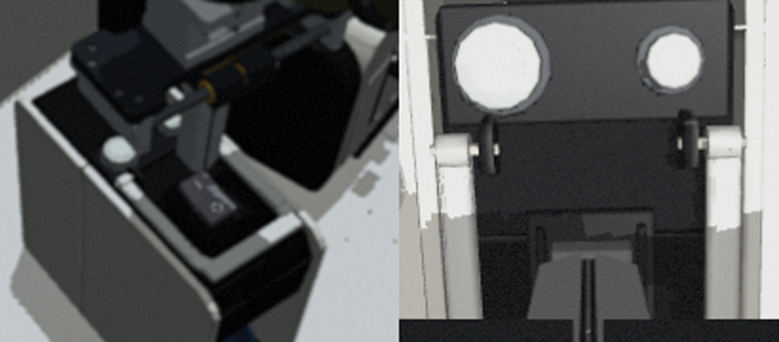

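The lever lies flat and shut around the rocker (left crop). In the right crop the fingers stand over the rocker's rear half, centred between the lever arms. I'll press down.

Request:
carry_out(commands=[[1,[-2,0,15],[0,0,0]],[1,[0,0,6],[0,0,0]],[1,[0,0,3],[0,0,0]],[1,[0,0,2],[0,0,0]],[1,[0,0,1],[0,0,0]],[1,[0,0,0],[0,0,0]]])

```text
time_s: 8.95
ee_pos: [0.5207, 0.0292, 0.2251]
eef_rot: [-3.141, -0.002, -0.201]
force: [-0.1, -0.9, 10.2]
grip_width: 0.0003
grip_force: 5.1
```

Request:
carry_out(commands=[[1,[0,0,1],[0,0,0]],[1,[0,0,0.5],[0,0,0]],[1,[0,0,0],[0,0,0]]])

```text
time_s: 9.32
ee_pos: [0.5208, 0.0292, 0.2249]
eef_rot: [-3.141, -0.003, -0.201]
force: [-4.7, -0.6, 21.1]
grip_width: 0.0006
grip_force: 10.8
```

Request:
carry_out(commands=[[1,[0,0,-15],[0,0,0]],[1,[0,0,-15],[0,0,0]],[1,[30,-13,0],[0,0,0]],[1,[29,-13,0],[0,0,0]],[1,[0,0,0],[0,0,0]],[1,[0,0,0],[0,0,0]]])

```text
time_s: 10.07
ee_pos: [0.5827, 0.0429, 0.2525]
eef_rot: [3.141, 0.001, -0.201]
force: [-0.6, 1.6, 0.2]
grip_width: 0.0006
grip_force: 0.0
```

```bash
python3 go.py 29 25 228; python3 - <<'E'
from station import ctrl
import cv2,numpy as np
d=ctrl.camera("side"); a=d["img"][80:260,290:500]; d=ctrl.camera("wrist"); b=d["img"][170:350,220:420]
cv2.imwrite("pics/s5.png",cv2.resize(np.hstack([a,b]),None,fx=1.9,fy=1.9,interpolation=cv2.INTER_CUBIC))
from go import mach
for c in("side","top","wrist"):
  if c=="top": ctrl.camera(c)
  for n in ("rocker_on_end","large_key_top","small_key_top"): print(c,n,[(round(q["score"],2),mach(q["at"]).round(1)) for q in ctrl.place_of(n,c)[:1]])
E
```

```text
t 10.075 pos [0.5827 0.0429 0.2525] mach [ 28.6  25.4 252.5] rot [ 3.141e+00  1.000e-03 -2.010e-01] F [-0.6  1.6  0.2] w 0.0006415459965216944
turn [ 0.     0.001 -0.   ]
shift [ 0.4  0.4 24.5]
side rocker_on_end [(0.88, array([-29.8,  -1.1, 227.7]))]
side large_key_top [(0.7, array([ 25. ,  23.6, 225.7]))]
side small_key_top [(0.68, array([ 25.2, -25.7, 227.1]))]
top rocker_on_end []
top large_key_top [(0.18, array([-51.6, 144.2,   1.4]))]
top small_key_top []
wrist rocker_on_end []
wrist large_key_top [(0.72, array([ 27.1,  22.8, 229.2]))]
wrist small_key_top [(0.67, array([ 28.8, -26.2, 223.4]))]
```

View pics/s5.png

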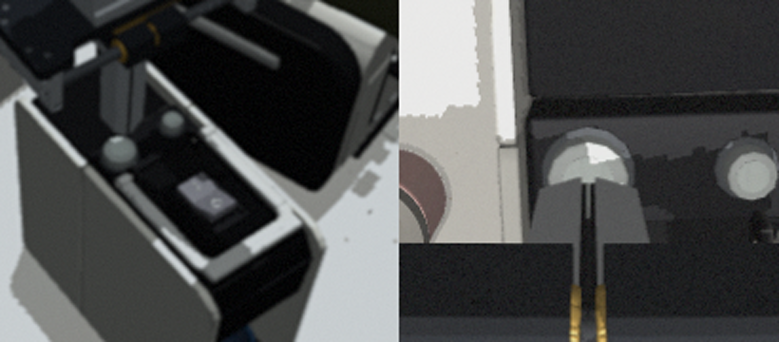

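The rocker now has its front half raised, i.e. it is on. The fingers are centred over the large key, at (588,165) in the crop, and well clear of the small one. Now I'll press the large key.

Request:
carry_out(commands=[[1,[-1.5,1,13],[0,0,0]],[1,[0,0,10],[0,0,0]],[1,[0,0,4],[0,0,0]],[1,[0,0,3],[0,0,0]],[1,[0,0,2],[0,0,0]],[1,[0,0,1],[0,0,0]],[1,[0,0,0],[0,0,0]],[1,[0,0,0],[0,0,0]]])

```text
time_s: 11.68
ee_pos: [0.5816, 0.0423, 0.2207]
eef_rot: [-3.141, -0.001, -0.201]
force: [-7.3, -0.7, 10.2]
grip_width: 0.0002
grip_force: 5.3
```

Request:
carry_out(commands=[[1,[0,0,1],[0,0,0]],[1,[0,0,0.5],[0,0,0]],[1,[0,0,0],[0,0,0]],[1,[0,0,0],[0,0,0]]])

```text
time_s: 12.18
ee_pos: [0.5817, 0.0423, 0.2204]
eef_rot: [-3.141, -0.002, -0.201]
force: [-11.2, -0.2, 19.6]
grip_width: 0.0005
grip_force: 10.2
```

Request:
carry_out(commands=[[1,[0,0,-10],[0,0,0]],[1,[0,0,-25],[0,0,0]],[1,[0,0,-50],[0,0,0]],[1,[0,0,-50],[0,0,0]],[1,[-40,0,-10],[0,0,0]],[1,[-50,0,0],[0,0,0]],[1,[-50,0,0],[0,0,0]],[1,[0,0,0],[0,0,0]]])

```text
time_s: 13.18
ee_pos: [0.4427, 0.0708, 0.3642]
eef_rot: [-3.141, -0.003, -0.2]
force: [0.6, -0.0, 0.5]
grip_width: 0.0008
grip_force: 0.0
```

```bash
python3 - <<'E'
from station import ctrl
import cv2,numpy as np
d=ctrl.camera("side"); a=d["img"][80:260,290:500]; d=ctrl.camera("wrist"); b=d["img"][60:240,220:420]
cv2.imwrite("pics/s6.png",cv2.resize(np.hstack([a,b]),None,fx=1.9,fy=1.9,interpolation=cv2.INTER_CUBIC))
from go import mach
for n in ("lever_bar","rocker_on_end","large_key_top","small_key_top","blue_cup","sugar_jar","spoon"): print(n,[(round(q["score"],2),np.round(q["at"],4),mach(q["at"]).round(1)) for q in ctrl.place_of(n,"side")[:1]])
E
```

```text
lever_bar [(0.75, array([0.4556, 0.0439, 0.2274]), array([-96.1,   1. , 227.4]))]
rocker_on_end [(0.85, array([0.5211, 0.0271, 0.2283]), array([-28.6,  -2.4, 228.3]))]
large_key_top [(0.73, array([0.5803, 0.0418, 0.2255]), array([ 26.5,  23.8, 225.5]))]
small_key_top [(0.53, array([0.5311, 0.1767, 0.0013]), array([-48.7, 146.2,   1.3]))]
blue_cup [(0.77, array([0.4728, 0.0423, 0.0393]), array([-79. ,   2.9,  39.3]))]
sugar_jar [(0.86, array([0.5302, 0.1759, 0.0011]), array([-49.4, 145.2,   1.1]))]
spoon [(0.7, array([0.4432, 0.1978, 0.0033]), array([-139. ,  149.3,    3.3]))]
```

View pics/s6.png

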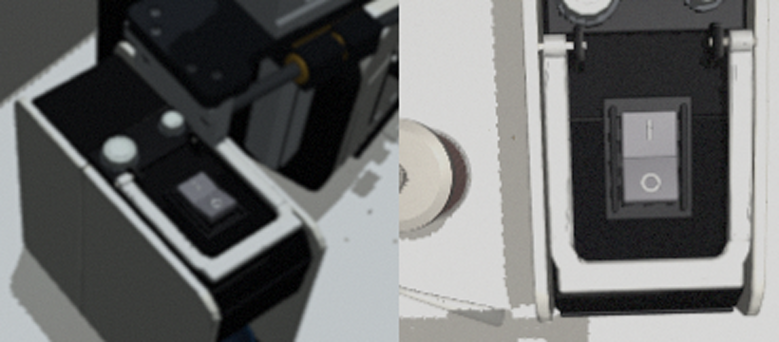

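The lever is shut, the large key is back out, and the cup, jar and spoon haven't moved. The rocker bottomed at the 225 mm height it should have when on. Handing in.

```bash
python3 -c "
from station import ctrl
print(ctrl.hand_in())"
```

```text
the job is handed in; nothing more can be done
None
```

I shut the lever fully, switched the rocker on, and pressed the large key all the way in until it sprang back, in that order. The small key, cup, jar and spoon were left alone, and the job is handed in; the hand-in returned no verdict.

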